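# Fish the parts basket out of the deep cleaning well

## Robot

A 6-joint arm with a two-finger parallel gripper is mounted at the origin on a cart in front of the work surface, level with it; the furniture and walls round the work are solid. World frame = base frame: x ahead of the robot, y to its left, z up, the work surface at z = 0. Lengths are in mm, angles in rad, forces in N, time in s.
With the tool pointing down it reaches from about 300 to 775 mm from the base axis. Payload 14.6 kg.
Tool frame: the origin (TCP) lies at the very end of the fingers, on their centre line; the grasp point (between the pads) lies 19 mm behind it; z points along the fingers, y is the line along which they close (so a half turn about z gives the same grasp; the last joint's range is limited). The gripper opens to 94 mm and grips with 3 to 60 N. Pads are 16 mm wide; open, the fingers measure 119 mm over their backs; the gripper's body (75 mm by 177 mm) begins 78 mm behind the grasp point.
Start: joints at [1.096, 0.3, 1.521, -0, 1.321, -0.067], TCP at [218.121, 504.888, 205.446] pointing down, gripper open.
Joint ranges: [-3.03, 3.03], [-0.79, 2.21], [0.23, 2.52], [-1.04, 4.18], [0, 3.07], [-2.55, 2.55]. Speed limits (rad/s): [2.22, 2.22, 2.57, 3.14, 3.14, 3.14].

## Interface

Orientations are given as [roll, pitch, yaw] about the fixed x, y, z axes, in that order (R = Rz(yaw) Ry(pitch) Rx(roll)).
In Python, from cell import manip, eyes, ticket gives the robot as it stands. The module is installed in compiled form; this text tells all that it offers.
- The arm moves only by the tool arm_command, never from a script. Its argument "plan" is a list of rows, each a list of 5 numbers: the opening, from -1 (shut) to 1 (fully open), then the shift along the tool's x, y, z in m, then the turn about the tool's z in rad. In form: [[jaw, dx, dy, dz, roll], ...]. A call has 1 to 20 rows; each row shifts and turns the commanded pose from where the row before left it, along the tool's axes as they then stand; what a row does not reach is not made up. A row lasts 1/8 s, in which the tool goes at most 62.5 mm and 10.7 degrees, less where a joint would pass 70% of its speed; a pose out of reach is approached as far as the arm can. A call is refused whole if a number of a shift passes 0.0625 or a number of a turn 0.188, either way. A call with a gripper value outside its range is refused whole. The fingers move at their own pace and stop on an object; "newtons" is the grip in N (left out, the last holds). Time passes only in rows, so rows that do not move let the fingers close. It gives the time, the measured TCP pose, the force, the opening and the grip force at its end, in the units of the state.
- manip.read_state(): the state, without advancing time (a new reading comes with each control period).
- eyes.camera(name): name is "scene" or "top"; returns a dict with "img" (420x560x3 uint8, blue, green, red), "z_map" (420x560 float32, mm along the optical axis (not along the pixel's ray), 0 where there is no reading), "fx", "fy", "cx", "cy" (pixels), "eye" and "orientation" of the camera in the world. Camera axes: x right, y down, z forward; pixel columns grow to the right and rows downward; lengths in mm; the calibration is good to about 2 mm. A picture is of the moment at which its call begins.
- ticket.sign_off(): hands the job in; it is judged then, once.
The state is a dict: "clock": time; "joints": joint angles; "qd": joint speeds; "effort": joint torques, N m; "eef_pos": TCP position; "eef_rot": TCP orientation; "wrist_force": force on the tool from outside, world axes, zero at the start; "moment": the same for the moment, N m; "finger_gap": finger opening in mm; "finger_force": force on a finger pad.
Only numpy, scipy, OpenCV 4.12 (cv2) and the standard library are available. Lean on these libraries where they do the work, as an engineer would, in place of code of your own. Each camera call takes 0.05 s, during which the arm holds its last target. There are 200 camera calls.

## Task

Take the hook rod out of its holder and use it to lift the small parts basket by the strip handle of its lid out of the deep, empty cleaning well, set the basket down upright in the draining dish, then unhook it and put the rod back in its holder. How far the lid stands up from the basket differs every time, so feel for it with the hook: touch the lid and the well only gently, never press hard on them. Do not touch the basket with the fingers, do not drop it, and leave the other things on the bench alone.

Things in the scene. Friction and masses are not known exactly. Their poses are not given: they have to be found in the camera images.
- well: Deep cleaning well: fixed upright round aluminium tube, open on top, on a round dark foot 96 mm across. Origin: centre of its underside on the bench. Rim 130 mm above the bench, outside diameter 72 mm, inside 64 mm. Inside, a ring ledge 46 mm above the bench (hole 53 mm across) carries the basket.
- basket: Parts basket, dark steel, round: body 50.4 mm across, flange 58 mm across whose top is 38 mm above the basket's bottom; 110 to 270 g in all. Hangs in the well by its flange, bottom 12 mm above the bench. Origin: centre of its bottom, z up. The hook passes under the lid's strip handle along the basket's x axis, from either side.
- basket_flange (a point): Centre of the basket's flange top. Over it a steel press-down lid (disc 52 mm across) whose top stands 3.5 to 33.5 mm above this point: not measured, to be felt; the lid stays put when lifted or lightly touched. On the lid an arch of flat strip, 4 mm wide in x, 3 mm thick, in the basket's y-z plane: uprights at y = +-16 mm, roof-shaped bar whose middle has its underside 12.5 mm above the lid's top, 4 mm lower at the uprights.
- hook_rod: Hook rod, hanging upright in its holder by a brass collar (60 x 36 x 6 mm, x from -24 to 36 mm); 0.12 kg. Origin on the shank's axis at the collar's underside, which rests on the holder's top; z up along the rod, x the way the hook points.
- rod_grip (a point): Centre of the rod's grip, 34 mm above the rod's origin: a wooden handle 20 mm (x) by 32 mm (y), from 6 to 56 mm above the origin. Grip it across the 20 mm.
- rod_foot (a point): Middle of the underside of the rod's hook, 88 mm below the rod's origin and at x = 7 mm. From a 5 mm steel shank on the rod's z axis a 5 mm thick foot runs towards x to an upturned tip at x = 14 mm (front at 16.5 mm; its top is 9 mm above this point, the foot's upper side 5 mm above it). The cup between shank and tip is 9 mm wide, centred here.
- holder: Rod holder: a fixed narrow upright dark wooden box, open at the top, 98 mm high, on a wider base. Origin on the bench under the axis of the hanging rod, z up, x the way the hook points when the rod is hung. The bore is 44 mm in x (from -16 to +28 mm) by 26 mm in y (from -13 to +13 mm), walls 4 mm.
- dish: Draining dish: a fixed shallow round white dish, outside diameter 92 mm, inside diameter 84 mm, rim 12 mm above the bench, its flat floor 4 mm above the bench. Origin at the centre of its underside on the bench.
- capo: Bystander: black capo, 40x75x18 mm, to be left alone.
- tweezers: Bystander: steel tweezers, 12x118x8 mm, to be left alone.
- clip_tuner: Bystander: small black and red clip-on tuner, 45x46x10 mm, to be left alone.
- pencil_carp: Bystander: flat red carpenter's pencil, 14x162x8 mm, to be left alone.
Not all that is in view belongs to the job. Of the things that look like the dish, the middle-sized one is meant.

How it is judged:
By the outcome, as a careful person would: the job done as asked, in the order asked, and still so for the second after the job is handed in, with the robot touching nothing.
It also fails if it takes over 72 s, if anything falls off the work surface, if the arm or the gripper's body presses on something with over 40 N, if the wrist force passes 120 N, or if a joint passes its speed limit or range.

## Working session

There is one attempt and no reset: what is moved stays moved. The work goes in short steps, Python scripts to look and compute and a tool call to move; the robot and the scene stay as the last step left them, time stands still between calls to the robot, and variables do not carry over. Pictures are saved under pics/ and viewed, at most 10 in all, crops included, and the job is handed in when it is done.

Besides the shell and the picture viewer there is one more tool, called after "Request:" as name([rows], argument=value, ...), one row to a line, values as JSON. arm_command: Moves the arm, as the interface text tells. Its arguments: {"type":"object","properties":{"plan":{"type":"array"},"newtons":{"type":"number"}},"required":["plan"]}

```bash
mkdir -p pics
cat > h.py <<'E'
import numpy as np, cv2
from cell import manip, eyes, ticket
def cam(n):
    c=eyes.camera(n); return c
def R_of(c):
    o=np.array(c["orientation"],float)
    if o.shape==(3,3): return o
    from scipy.spatial.transform import Rotation as R
    return R.from_euler('xyz',o).as_matrix() if o.size==3 else R.from_quat(o).as_matrix()
def cloud(c):
    z=c["z_map"].astype(float); v,u=np.mgrid[:z.shape[0],:z.shape[1]]
    p=np.stack([(u-c["cx"])/c["fx"]*z,(v-c["cy"])/c["fy"]*z,z],-1)
    w=p@R_of(c).T+np.array(c["eye"]); w[z==0]=np.nan; return w
def ray(c,u,v,h):
    d=R_of(c)@np.array([(u-c["cx"])/c["fx"],(v-c["cy"])/c["fy"],1]); e=np.array(c["eye"])
    return e+d*(h-e[2])/d[2]
def proj(c,p):
    q=R_of(c).T@(np.array(p,float)-np.array(c["eye"])); return c["fx"]*q[0]/q[2]+c["cx"],c["fy"]*q[1]/q[2]+c["cy"]
E
python3 - <<'E'
from h import *
print(manip.read_state())
for n in("scene","top"):
    c=cam(n); cv2.imwrite(f"pics/{n}0.png",cv2.resize(c["img"],(800,600),interpolation=cv2.INTER_CUBIC))
    print(n,c["eye"],c["orientation"],c["fx"],c["fy"],c["cx"],c["cy"]); np.savez(f"{n}0.npz",**c)
    w=cloud(c); print(np.nanmedian(w[...,2]), np.nanmin(w.reshape(-1,3),0),np.nanmax(w.reshape(-1,3),0))
E
```

```text
{'clock': 0.0, 'joints': array([ 1.09640035e+00,  3.00468870e-01,  1.52155071e+00,  1.60913405e-05,
        1.32069964e+00, -6.65475611e-02]), 'qd': array([ 0.00091508, -0.00103639, -0.00086996,  0.00145111, -0.00026617,
        0.00163019]), 'effort': array([-2.72987520e-03, -5.31806839e+01, -3.52729011e+01,  7.07276585e-02,
        2.44428293e-02, -9.23537573e-05]), 'eef_pos': array([218.00721783, 504.67606926, 204.90040285]), 'eef_rot': array([-3.14046963e+00, -9.04661108e-05,  2.73374020e+00]), 'wrist_force': array([-0.19113955,  0.3362165 , -0.01631108]), 'moment': array([ 0.01550325, -0.03422656, -0.02467788]), 'finger_force': 0.0, 'finger_gap': 93.98287885581877}
scene [ 125.24735763 -617.00345882  925.35975254] [-2.43847974e+00  1.52377174e-03 -6.56115331e-01] 440.0324637541118 440.0324637541118 283.0113839289953 204.79595535659237
1.0400099399759597 [-445.61874628 -755.92095722 -880.23836649] [ 981.44059061 1099.42059672  584.69818695]
top [ 355.1502513   -77.76433645 1048.53320593] [-2.93209024e+00  8.64856660e-05 -1.58630116e+00] 392.1776800778159 392.1776800778159 274.6681090765139 218.73173444696985
0.6149694690836895 [ -179.51074424 -1407.93969483  -881.60539826] [ 977.58754576 1089.17189829  576.5911919 ]
```

View pics/scene0.png

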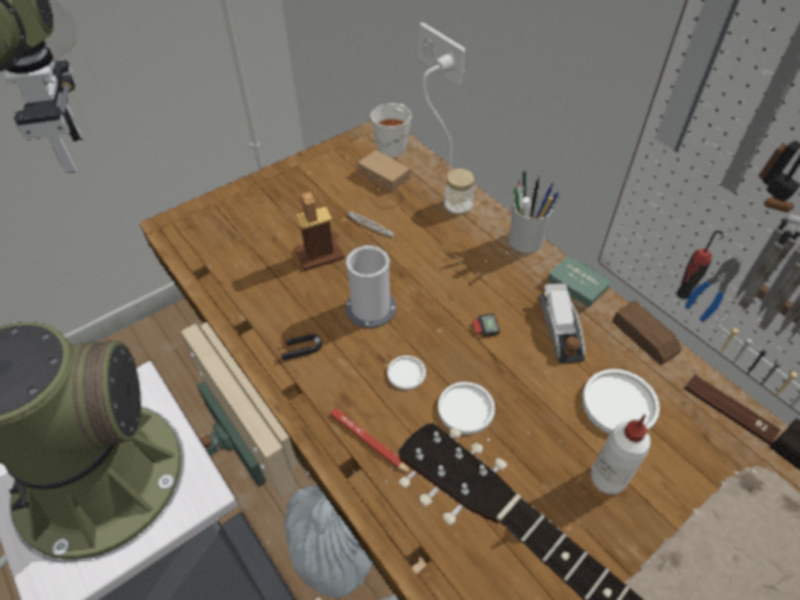

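View pics/top0.png

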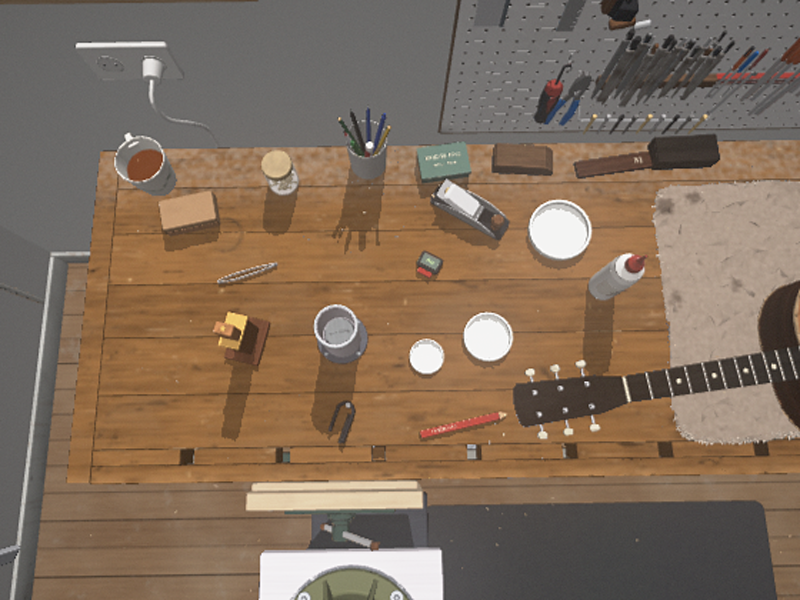

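Scene view (800x600 pixels): rod in holder at (312,230), well at (369,285). In the top view, the dish candidates are small (427,357), middle (488,337) and large (560,230). The middle one fits if it measures about 92 mm. I'll measure these next.

```bash
cat > m.py <<'E'
from h import *
for n in("top","scene"):
    c=dict(np.load(f"{n}0.npz")); w=cloud(c); hsv=cv2.cvtColor(c["img"],cv2.COLOR_BGR2HSV)
    print(n)
    # dishes
    m=((hsv[...,2]>150)&(hsv[...,1]<45)&(w[...,2]>-5)&(w[...,2]<30)&(w[...,0]<750)).astype(np.uint8)
    k,l,s,ce=cv2.connectedComponentsWithStats(m)
    for i in range(1,k):
        if s[i,4]>150:
            P=w[l==i]; (cx,cy),r=cv2.minEnclosingCircle(P[P[:,2]>7][:,:2].astype(np.float32)) if (P[:,2]>7).sum()>5 else ((0,0),0)
            print(' dish',s[i],ce[i].round(),P[:,:2].mean(0).round(1),'circ',round(cx,1),round(cy,1),round(2*r,1))
    # well rim / holder clusters by height
    for nm,lo,hi in(("rimband",124,136),("collar",98,110),("handle",140,165),):
        mm=((w[...,2]>lo)&(w[...,2]<hi)&(w[...,0]>250)&(w[...,0]<620)&(w[...,1]<420)&(w[...,1]>-300)).astype(np.uint8)
        k,l,s,ce=cv2.connectedComponentsWithStats(mm)
        for i in range(1,k):
            if s[i,4]>12:
                P=w[l==i]; Q=P[:,:2].astype(np.float32); (cx,cy),r=cv2.minEnclosingCircle(Q); print(' ',nm,s[i],P.mean(0).round(1),'circ',round(cx,1),round(cy,1),round(2*r,1),'rect',np.round(np.array(cv2.boxPoints(cv2.minAreaRect(Q))),1).tolist())
c=dict(np.load("top0.npz"));i=c["img"]
a=cv2.resize(i[205:260,212:262],(400,440),interpolation=cv2.INTER_CUBIC); b=cv2.resize(i[205:260,140:190],(400,440),interpolation=cv2.INTER_CUBIC)
cv2.imwrite("pics/crop1.png",np.hstack([a,b]))
E
python3 m.py
```

```text
top
 dish [370 155  44  27 866] [392. 167.] [ 718.6 -410.9] circ 736.6 -408.6 121.2
 dish [324 219  35  34 922] [341. 235.] [ 528.3 -259.6] circ 528.9 -258.5 92.3
 dish [287 237  24  25 457] [298. 249.] [ 492.5 -142.6] circ 493.4 -142.5 63.7
 dish [ 181  385  129   35 3035] [245. 399.] [119.8  -0.8] circ 82.4 78.6 20.0
  rimband [219 213  31  31 212] [531.3  16.2 130.1] circ 530.1 15.4 74.3 rect [[493.20001220703125, 52.29999923706055], [493.5, -19.600000381469727], [566.4000244140625, -19.299999237060547], [566.0999755859375, 52.599998474121094]]
  collar [223 217  19  12  29] [553.9  29.5 104. ] circ 547.4 24.5 50.5 rect [[535.7999877929688, 46.900001525878906], [559.0999755859375, 2.0999999046325684], [570.2999877929688, 7.900000095367432], [547.0, 52.70000076293945]]
  collar [153 218  21  27 245] [530.4 191.4 104.1] circ 530.1 193.3 67.6 rect [[496.0, 183.5], [554.0, 168.39999389648438], [563.4000244140625, 204.39999389648438], [505.5, 219.5]]
  collar [233 240  14   5  14] [497.6   5.6 103.6] circ 499.9 5.9 33.0 rect [[491.29998779296875, 20.5], [500.70001220703125, -11.1000003
[... 1768 characters left out ...]
.7000122070312, 30.700000762939453], [522.9000244140625, 60.400001525878906]]
  collar [244 191  28  11  83] [514.6  -8.4 104.4] circ 524.0 8.1 68.4 rect [[480.0, 9.199999809265137], [532.0, -35.20000076293945], [550.5, -13.5], [498.5, 30.799999237060547]]
  collar [279 295  29  26 258] [ 399.2 -291.   104. ] circ 396.9 -294.7 74.1 rect [[359.8999938964844, -279.5], [360.29998779296875, -300.6000061035156], [433.79998779296875, -299.29998779296875], [433.3999938964844, -278.20001220703125]]
  handle [211 134  11  13  88] [521.6 191.4 150.7] circ 521.6 193.9 33.2 rect [[510.29998779296875, 179.5], [529.9000244140625, 176.0], [535.7000122070312, 207.8000030517578], [516.0, 211.39999389648438]]
```

Run:
```python
from h import *
i=dict(np.load("top0.npz"))["img"]
cv2.imwrite("pics/dishes.png",cv2.resize(i[130:280,270:430],(640,600)))
```

```text
(no output)
```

View pics/crop1.png

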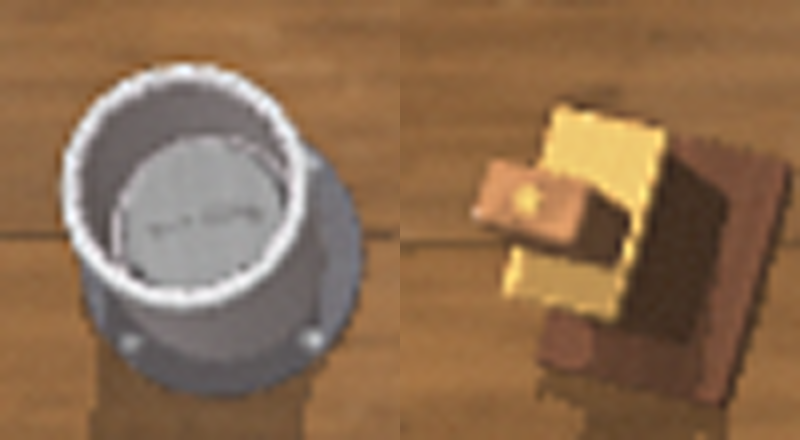

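View pics/dishes.png

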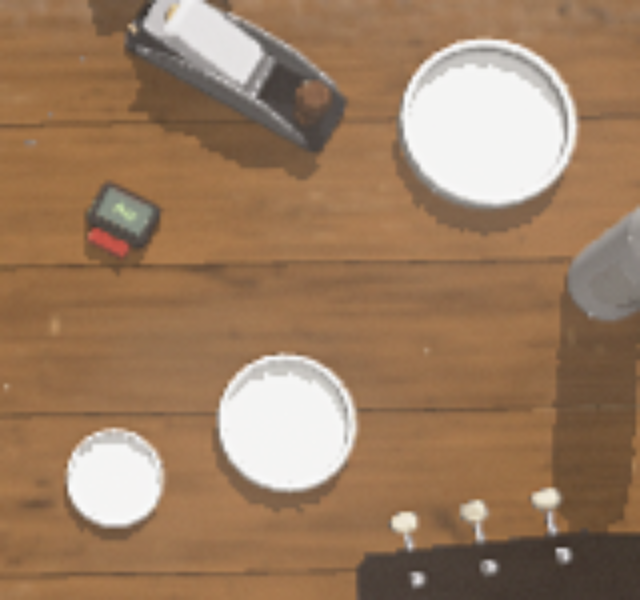

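The crops show the middle dish (342,236 in native pixels), which measures 92 mm, so it is the one meant; the other two are 64 mm and about 121 mm. The well crop shows the lid's strip running near-horizontally. I'll measure the strip next.

Run:
```python
from h import *
for n in("top","scene"):
    c=dict(np.load(f"{n}0.npz")); w=cloud(c)
    m=(np.hypot(w[...,0]-531,w[...,1]-15.7)<28)&(w[...,2]>30)&(w[...,2]<115)
    P=w[m]; print(n,m.sum()); z=P[:,2]; print(np.histogram(z,bins=np.arange(40,116,3)))
    if n=="top":
        vs,us=np.where(m)
        for v in range(vs.min(),vs.max()+1): print(v,' '.join('%3d'%w[v,u,2] if m[v,u] else '  .' for u in range(us.min(),us.max()+1)))
c=dict(np.load("top0.npz")); g=cv2.cvtColor(c["img"],cv2.COLOR_BGR2GRAY)
for v in range(226,240): print(v,g[v,226:250])
print(226)
```

```text
top 296
(array([  0,   0,   3,   4,   5,   0,   0,  29, 133,  89,   8,   1,  15,
         7,   2,   0,   0,   0,   0,   0,   0,   0,   0,   0,   0]), array([ 40,  43,  46,  49,  52,  55,  58,  61,  64,  67,  70,  73,  76,
        79,  82,  85,  88,  91,  94,  97, 100, 103, 106, 109, 112, 115]))
223   .   .   .   .   .   .   .  66  67  64  68  68  70  65  53   .   .   .   .   .   .
224   .   .   .   .   .  66  70  66  64  63  64  68  67  65  62  68  66   .   .   .   .
225   .   .   .   .  66  65  67  70  67  67  64  62  66  68  67  65  66  65   .   .   .
226   .   .   .  67  66  64  65  68  63  65  68  65  68  65   .  66  67  68  64   .   .
227   .   .  63  66  66  64  63  70  68  68  65  65  68  66  64  61  67  66  69  52   .
228   .   .  66  62  65  64  64  67  67  69  65  66  67  67  65  65  65  67  66  64  50
229   .  65  65  66  66  66  64  66  67  63  66  68  68  66  64  67  65  68  65  67  53
230   .  63  66  65  67  66  69  69  65  68  66  65  77  78  80  78  78  68  65  65  62
231   .  64  63  68  67  67  78  77  81  77  84  80  82  80  77  76  75  63  64  69  63
232  66  65 
[... 1771 characters left out ...]
 135 147 148 155 154 162 158 156 160 162 165 163 158
 158 160 158 212 228 133]
234 [182 121 155 161 161 144 154 163 161 162 160 162 162 162 164 163 164 162
 159 160 202 232 205 116]
235 [178 137 157 161 165 161 162 167 163 160 162 160 159 160 162 164 163 163
 158 179 227 232 148  99]
236 [174 140 153 159 166 164 162 165 164 159 161 163 161 162 164 166 163 162
 156 212 233 176 108  96]
237 [139 131 142 159 165 165 164 165 165 162 162 165 162 162 160 166 160 160
 171 227 196 117  98  99]
238 [199 176 109 124 161 165 164 164 164 162 162 160 161 160 161 162 131 192
 228 218 135  98  98 103]
239 [234 229 126  83 141 161 164 163 166 162 158 163 160 157 156 205 225 232
 193 135 102 100 102 102]
226
```

Run:
```python
from h import *
c=dict(np.load("top0.npz")); w=cloud(c)
m=(np.hypot(w[...,0]-531,w[...,1]-15.7)<28)&(w[...,2]>73)&(w[...,2]<90)
P=[]
for v,u in zip(*np.where(m)): P.append(ray(c,u,v,79.5)[:2])
P=np.array(P);ct=P.mean(0);d=np.linalg.svd(P-ct)[2][0]; d*=np.sign(d[1]);t=(P-ct)@d
print(ct,d,np.degrees(np.arctan2(d[1],d[0]))-90,t.min(),t.max(),'mid',ct+d*(t.min()+t.max())/2, 'resid',np.std((P-ct)@[-d[1],d[0]]))
m=(np.hypot(w[...,0]-531,w[...,1]-15.7)<30)&(w[...,2]>60)&(w[...,2]<72); Q=w[m]
print(np.median(Q[:,2]))
vs,us=np.where(m);Q=np.array([ray(c,u,v,66)[:2] for v,u in zip(vs,us)],np.float32)
print(cv2.minEnclosingCircle(Q),cv2.fitEllipse(cv2.convexHull(Q)))
# bench reference bias
for n in("top","scene"):
    k=dict(np.load(f"{n}0.npz")); W=cloud(k); b=(abs(W[...,0]-450)<30)&(abs(W[...,1]-60)<120)&(abs(W[...,2])<8);print(n,np.nanmedian(W[b][:,2]))
```

```text
[530.56573346  15.12551031] [-0.15345273  0.98815599] 8.827070769215936 -16.305527036523554 16.978368397250467 mid [530.51410879  15.45794642] resid 1.3041572118879101
66.36527344920808
((531.2623901367188, 15.192578315734863), 25.633005142211914) ((532.5074462890625, 15.91588306427002), (44.48078536987305, 51.93316650390625), 24.954383850097656)
top -0.16550307553370658
scene -1.2595546337884684
```

Request:
arm_command([
  [1, 0, 0, -0.02, 0],
  [1, 0, 0, -0.02, 0],
  [1, 0, 0, -0.02, 0],
], newtons=40)

```text
clock: 0.48
eef_pos: [218.1, 504.8, 265.7]
eef_rot: [-3.141, -0.0, 2.734]
wrist_force: [0.3, -0.1, -0.3]
finger_gap: 93.9
finger_force: 0.0
```

Request:
arm_command([
  [1, 0, 0, 0, 0.174],
  [1, 0, 0, 0, 0.174],
  [1, 0, 0, 0, 0.174],
  [1, 0, 0, 0, 0.174],
  [1, 0, 0, 0, 0.174],
  [1, 0, 0, 0, 0.174],
  [1, 0, 0, 0, 0.173],
  [1, 0, 0, 0, 0.173],
  [1, -0.0233, 0.0367, 0, 0],
  [1, -0.0233, 0.0367, 0, 0],
  [1, -0.0233, 0.0367, 0, 0],
  [1, -0.0233, 0.0367, 0, 0],
  [1, -0.0233, 0.0367, 0, 0],
  [1, -0.0233, 0.0367, 0, 0],
  [1, -0.0233, 0.0367, 0, 0],
  [1, -0.0233, 0.0367, 0, 0],
  [1, -0.0233, 0.0367, 0, 0],
  [1, -0.0233, 0.0367, 0, 0],
])

```text
clock: 2.72
eef_pos: [524.0, 194.1, 265.2]
eef_rot: [-3.141, 0.0, 1.344]
wrist_force: [-0.6, 0.4, -0.3]
finger_gap: 94.0
finger_force: 0.0
```

Request:
arm_command([
  [1, 0, 0, 0, 0],
  [1, 0, 0, 0, 0],
])

```text
clock: 2.98
eef_pos: [522.9, 195.5, 265.1]
eef_rot: [-3.141, 0.0, 1.344]
wrist_force: [0.3, 0.2, 0.0]
finger_gap: 94.0
finger_force: 0.0
```

Request:
arm_command([
  [1, -0.0005, 0.0009, 0.02, 0],
  [1, 0, 0, 0.025, 0],
  [1, 0, 0, 0.025, 0],
  [1, 0, 0, 0.025, 0],
  [1, 0, 0, 0.025, 0],
  [1, 0, 0, 0.02, 0],
  [1, 0, 0, 0.012, 0],
  [1, 0, 0, 0, 0],
  [-0.2, 0, 0, 0, 0],
  [-0.2, 0, 0, 0, 0],
  [-0.4, 0, 0, 0, 0],
  [-1, 0, 0, 0, 0],
  [-1, 0, 0, 0, 0],
  [-1, 0, 0, 0, 0],
  [-1, 0, 0, 0, 0],
  [-1, 0, 0, 0, 0],
], newtons=35)

```text
clock: 4.97
eef_pos: [524.0, 194.6, 113.4]
eef_rot: [-3.141, 0.0, 1.344]
wrist_force: [-0.0, -1.4, 0.6]
finger_gap: 20.0
finger_force: 35.0
```

Request:
arm_command([
  [-1, 0, 0, -0.008, 0],
  [-1, 0, 0, -0.016, 0],
  [-1, 0, 0, -0.022, 0],
  [-1, 0, 0, -0.022, 0],
  [-1, 0, 0, -0.022, 0],
  [-1, 0, 0, -0.022, 0],
  [-1, 0, 0, -0.022, 0],
  [-1, 0, 0, -0.01, 0],
  [-1, 0, 0, 0, 0],
  [-1, 0, 0, 0, 0],
])

```text
clock: 6.22
eef_pos: [523.8, 194.5, 256.7]
eef_rot: [-3.141, 0.001, 1.344]
wrist_force: [-0.1, -0.0, -1.1]
finger_gap: 19.7
finger_force: 35.0
```

Run:
```python
from h import *
s=manip.read_state(); print(s["eef_pos"],s["wrist_force"])
o=s["eef_pos"]-[0,0,15.4]
ims=[]
for n in("scene","top"):
    c=cam(n); np.savez(f"{n}1.npz",**c)
    y=np.array([.974,-.225,0])
    for nm,p in(("foot",o+y*7-[0,0,88]),("tip",o+y*16.5-[0,0,84]),("shank50",o-[0,0,50]),("collar",o)): print(n,nm,np.round(proj(c,p),1))
    u,v=map(int,proj(c,o-[0,0,50])); a=c["img"][max(v-45,0):v+45,max(u-37,0):u+38]; ims.append(cv2.resize(a,(400,480),interpolation=cv2.INTER_CUBIC)); print(n,'crop origin',u-37,v-45)
cv2.imwrite("pics/rod1.png",np.hstack(ims))
```

```text
[523.78194898 194.4974649  256.68020211] [-0.0784007  -0.00259112 -1.10149174]
scene foot [218.1 137.2]
scene tip [221.3 135.1]
scene shank50 [213.8 126.7]
scene collar [211.4 111. ]
scene crop origin 176 81
top foot [157.1 226.8]
top tip [157.7 222.5]
top shank50 [151.2 226.6]
top collar [143.9 222.1]
top crop origin 114 181
```

View pics/rod1.png

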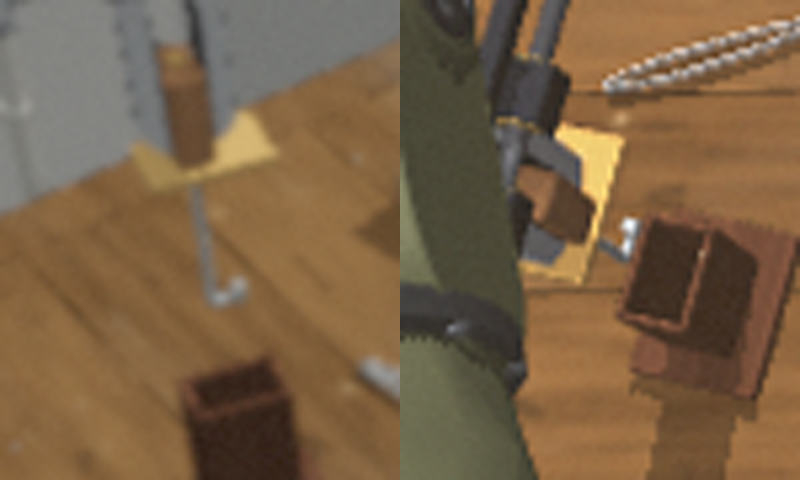

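Both views match the predicted hook position: foot at about (218,136) in the scene camera against a predicted (218,137). Next I align with the basket's axis and move over the well on the near side of the strip.

Request:
arm_command([
  [-1, 0, 0, 0, -0.127],
  [-1, 0, 0, 0, -0.127],
  [-1, 0, 0, 0, -0.127],
  [-1, -0.01, -0.0022, 0, 0],
  [-1, -0.025, -0.006, 0, 0],
  [-1, -0.03, -0.007, 0, 0],
  [-1, -0.03, -0.007, 0, 0],
  [-1, -0.03, -0.007, 0, 0],
  [-1, -0.03, -0.007, 0, 0],
  [-1, -0.015, -0.004, 0, 0],
  [-1, -0.008, -0.002, 0, 0],
  [-1, 0, 0, 0, 0],
  [-1, 0, 0, 0, 0],
  [-1, 0, 0, 0, 0],
])

```text
clock: 8.07
eef_pos: [509.7, 12.8, 257.4]
eef_rot: [-3.141, -0.0, 1.725]
wrist_force: [-0.0, 0.0, -1.5]
finger_gap: 19.8
finger_force: 35.0
```

Run:
```python
from h import *
s=manip.read_state(); p=s["eef_pos"];print(p,s["wrist_force"],s["eef_rot"])
e=np.array([530.6-21.2,15.3-3.3])-p[:2]; yw=s["eef_rot"][2]
print('fix tool x,y',e@[np.cos(yw),np.sin(yw)],e@[np.sin(yw),-np.cos(yw)])
o=p-[0,0,15.4]; y=np.array([np.sin(yw),-np.cos(yw),0])
c=cam("scene"); c2=cam("top")
ims=[]
for k in(c,c2):
    print(np.round(proj(k,o+y*7-[0,0,88]),1),np.round(proj(k,[530.6,15.3,130]),1))
    u,v=map(int,proj(k,[530.6,15.3,130])); ims.append(cv2.resize(k["img"][v-42:v+30,u-30:u+30],(400,480),interpolation=cv2.INTER_CUBIC)); print(u-30,v-42)
cv2.imwrite("pics/over.png",np.hstack(ims))
```

```text
[509.6612938   12.77433773 257.37207979] [-0.02256984  0.00262308 -1.4718482 ] [-3.14145764e+00 -8.41933110e-05  1.72543725e+00]
fix tool x,y -0.724851619774064 -0.3774433760280027
[252.6 178.1] [257.5 182. ]
227 140
[234.1 231.5] [234.5 227.5]
204 185
```

View pics/over.png

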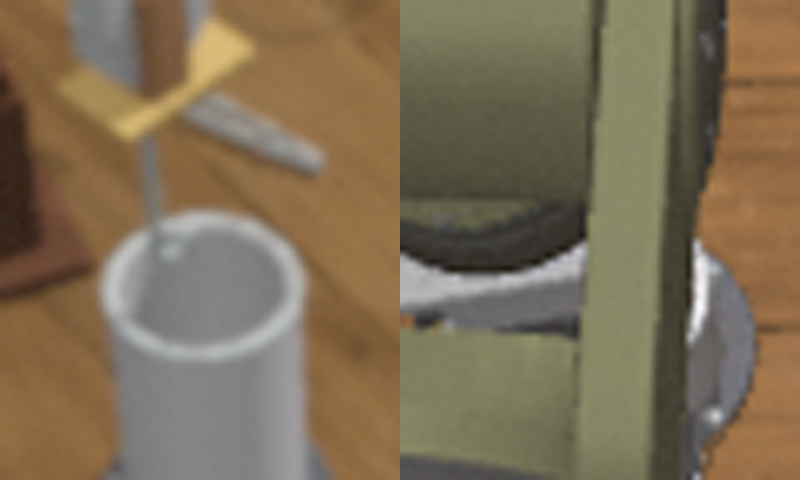

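The hook is at (252,178) in the scene view, inside the near side of the rim, as predicted. I'll descend to about 6 mm above the estimated lid, then feel.

Request:
arm_command([
  [-1, -0.0007, -0.0004, 0.012, 0],
  [-1, 0, 0, 0.015, 0],
  [-1, 0, 0, 0.015, 0],
  [-1, 0, 0, 0.015, 0],
  [-1, 0, 0, 0.012, 0],
  [-1, 0, 0, 0.007, 0],
  [-1, 0, 0, 0.003, 0],
  [-1, 0, 0, 0, 0],
  [-1, 0, 0, 0, 0],
  [-1, 0, 0, 0, 0],
])

```text
clock: 9.43
eef_pos: [509.5, 11.5, 178.7]
eef_rot: [3.141, 0.0, 1.725]
wrist_force: [0.7, -0.3, -1.5]
finger_gap: 20.2
finger_force: 35.0
```

Request:
arm_command([
  [-1, 0, 0, 0.001, 0],
  [-1, 0, 0, 0, 0],
])

```text
clock: 9.68
eef_pos: [509.3, 11.5, 177.4]
eef_rot: [-3.142, -0.0, 1.725]
wrist_force: [0.1, 0.3, -1.0]
finger_gap: 19.6
finger_force: 35.0
```

Request:
arm_command([
  [-1, 0, 0, 0.001, 0],
  [-1, 0, 0, 0, 0],
])

```text
clock: 9.93
eef_pos: [509.3, 11.5, 176.4]
eef_rot: [-3.141, -0.0, 1.725]
wrist_force: [-0.6, -0.5, -0.7]
finger_gap: 19.7
finger_force: 35.0
```

Request:
arm_command([
  [-1, 0, 0, 0.001, 0],
  [-1, 0, 0, 0, 0],
])

```text
clock: 10.18
eef_pos: [509.3, 11.5, 175.3]
eef_rot: [-3.141, -0.0, 1.725]
wrist_force: [0.1, -0.5, -0.8]
finger_gap: 19.8
finger_force: 35.0
```

Request:
arm_command([
  [-1, 0, 0, 0.001, 0],
  [-1, 0, 0, 0.001, 0],
  [-1, 0, 0, 0, 0],
])

```text
clock: 10.55
eef_pos: [509.3, 11.5, 173.3]
eef_rot: [-3.141, -0.0, 1.725]
wrist_force: [-0.3, -1.0, -0.1]
finger_gap: 20.1
finger_force: 35.0
```

Request:
arm_command([
  [-1, 0, 0, 0.001, 0],
  [-1, 0, 0, 0, 0],
])

```text
clock: 10.8
eef_pos: [509.3, 11.4, 172.4]
eef_rot: [-3.141, 0.0, 1.725]
wrist_force: [-0.1, -0.8, -1.6]
finger_gap: 19.6
finger_force: 35.0
```

Request:
arm_command([
  [-1, 0, 0, 0.0007, 0],
  [-1, 0, 0, 0, 0],
])

```text
clock: 11.05
eef_pos: [509.3, 11.5, 171.7]
eef_rot: [-3.142, -0.0, 1.725]
wrist_force: [0.3, 0.5, -1.9]
finger_gap: 20.1
finger_force: 35.0
```

Request:
arm_command([
  [-1, 0, 0, 0.0007, 0],
  [-1, 0, 0, 0, 0],
])

```text
clock: 11.3
eef_pos: [509.3, 11.5, 171.0]
eef_rot: [-3.142, -0.0, 1.725]
wrist_force: [-0.2, 0.2, -1.0]
finger_gap: 19.8
finger_force: 35.0
```

Request:
arm_command([
  [-1, 0, 0, 0.0005, 0],
  [-1, 0, 0, 0, 0],
])

```text
clock: 11.55
eef_pos: [509.3, 11.5, 170.5]
eef_rot: [-3.142, 0.0, 1.725]
wrist_force: [-1.0, 0.0, -0.8]
finger_gap: 19.6
finger_force: 35.0
```

Request:
arm_command([
  [-1, 0, 0, 0.0005, 0],
  [-1, 0, 0, 0, 0],
])

```text
clock: 11.8
eef_pos: [509.3, 11.4, 170.0]
eef_rot: [-3.142, 0.0, 1.725]
wrist_force: [0.6, 0.3, -2.6]
finger_gap: 19.8
finger_force: 35.0
```

Request:
arm_command([
  [-1, 0, 0, 0.0005, 0],
  [-1, 0, 0, 0, 0],
])

```text
clock: 12.05
eef_pos: [509.3, 11.5, 169.5]
eef_rot: [-3.141, -0.0, 1.725]
wrist_force: [0.4, -0.5, -1.1]
finger_gap: 19.9
finger_force: 35.0
```

Foot is at 66.1 and there is no contact yet.

Request:
arm_command([
  [-1, 0, 0, 0.0005, 0],
  [-1, 0, 0, 0, 0],
])

```text
clock: 12.3
eef_pos: [509.4, 11.5, 169.3]
eef_rot: [3.141, 0.0, 1.725]
wrist_force: [-1.5, 0.2, 2.8]
finger_gap: 20.0
finger_force: 35.0
```

Request:
arm_command([
  [-1, 0, 0, 0.0005, 0],
  [-1, 0, 0, 0, 0],
])

```text
clock: 12.55
eef_pos: [509.5, 11.5, 169.2]
eef_rot: [3.141, 0.0, 1.725]
wrist_force: [-3.1, 0.2, 7.9]
finger_gap: 19.7
finger_force: 35.0
```

Request:
arm_command([
  [-1, 0, 0, 0.0005, 0],
  [-1, 0, 0, 0, 0],
])

```text
clock: 12.8
eef_pos: [509.5, 11.4, 169.2]
eef_rot: [3.141, 0.0, 1.725]
wrist_force: [-4.5, 0.0, 12.9]
finger_gap: 19.7
finger_force: 35.0
```

Touched the lid at TCP z of about 169.4. I'll back off 1.2 mm and slide under the strip in stages.

Request:
arm_command([
  [-1, 0, 0, -0.0026, 0],
  [-1, 0, 0, 0, 0],
  [-1, 0.0005, 0.001, 0, 0],
  [-1, 0, 0.002, 0, 0],
  [-1, 0, 0, 0, 0],
])

```text
clock: 13.42
eef_pos: [512.3, 12.4, 170.5]
eef_rot: [-3.141, -0.0, 1.725]
wrist_force: [0.2, 0.3, -0.8]
finger_gap: 19.1
finger_force: 35.0
```

Request:
arm_command([
  [-1, 0, 0.0015, 0, 0],
  [-1, 0, 0.0015, 0, 0],
  [-1, 0, 0, 0, 0],
])

```text
clock: 13.8
eef_pos: [515.3, 12.9, 170.6]
eef_rot: [-3.142, -0.0, 1.725]
wrist_force: [-0.2, -0.3, -0.4]
finger_gap: 19.9
finger_force: 35.0
```

Request:
arm_command([
  [-1, 0, 0.0015, 0, 0],
  [-1, 0, 0.0015, 0, 0],
  [-1, 0, 0, 0, 0],
])

```text
clock: 14.18
eef_pos: [518.3, 13.3, 170.6]
eef_rot: [-3.142, -0.0, 1.725]
wrist_force: [0.3, 0.6, -1.2]
finger_gap: 20.3
finger_force: 35.0
```

Request:
arm_command([
  [-1, 0, 0.0015, 0, 0],
  [-1, 0, 0.0015, 0, 0],
  [-1, 0, 0, 0, 0],
])

```text
clock: 14.55
eef_pos: [521.2, 13.8, 170.6]
eef_rot: [3.142, 0.0, 1.725]
wrist_force: [-0.6, 0.4, -1.3]
finger_gap: 19.5
finger_force: 35.0
```

Request:
arm_command([
  [-1, 0, 0.0013, 0, 0],
  [-1, 0, 0.0013, 0, 0],
  [-1, 0, 0, -0.0015, 0],
  [-1, 0, 0, -0.0015, 0],
  [-1, 0, 0, -0.001, 0],
  [-1, 0, 0, 0, 0],
])

```text
clock: 15.3
eef_pos: [523.7, 14.2, 174.8]
eef_rot: [3.141, 0.0, 1.725]
wrist_force: [0.3, -0.9, -1.1]
finger_gap: 20.0
finger_force: 35.0
```

Request:
arm_command([
  [-1, 0, 0, -0.001, 0],
  [-1, 0, 0, -0.001, 0],
  [-1, 0, 0, -0.001, 0],
  [-1, 0, 0, -0.001, 0],
  [-1, 0, 0, -0.001, 0],
  [-1, 0, 0, 0, 0],
])

```text
clock: 16.05
eef_pos: [523.7, 14.2, 179.7]
eef_rot: [3.142, 0.0, 1.725]
wrist_force: [0.7, 1.0, -2.8]
finger_gap: 19.5
finger_force: 35.0
```

Request:
arm_command([
  [-1, 0, 0, -0.002, 0],
  [-1, 0, 0, -0.003, 0],
  [-1, 0, 0, -0.004, 0],
  [-1, 0, 0, -0.005, 0],
  [-1, 0, 0, -0.005, 0],
  [-1, 0, 0, -0.005, 0],
  [-1, 0, 0, -0.004, 0],
  [-1, 0, 0, -0.002, 0],
  [-1, 0, 0, 0, 0],
])

```text
clock: 17.18
eef_pos: [523.7, 14.2, 209.7]
eef_rot: [3.142, 0.0, 1.725]
wrist_force: [-0.3, 0.0, -3.6]
finger_gap: 19.8
finger_force: 35.0
```

Request:
arm_command([
  [-1, 0, 0, -0.002, 0],
  [-1, 0, 0, -0.005, 0],
  [-1, 0, 0, -0.007, 0],
  [-1, 0, 0, -0.008, 0],
  [-1, 0, 0, -0.008, 0],
  [-1, 0, 0, -0.008, 0],
  [-1, 0, 0, -0.008, 0],
  [-1, 0, 0, -0.008, 0],
  [-1, 0, 0, -0.008, 0],
  [-1, 0, 0, -0.008, 0],
  [-1, 0, 0, -0.008, 0],
  [-1, 0, 0, -0.008, 0],
  [-1, 0, 0, -0.008, 0],
  [-1, 0, 0, -0.006, 0],
  [-1, 0, 0, -0.003, 0],
  [-1, 0, 0, -0.001, 0],
  [-1, 0, 0, 0, 0],
  [-1, 0, 0, 0, 0],
])

```text
clock: 19.42
eef_pos: [523.7, 14.2, 313.4]
eef_rot: [-3.141, -0.0, 1.725]
wrist_force: [-0.4, -0.1, -3.8]
finger_gap: 19.5
finger_force: 35.0
```

Run:
```python
from h import *
s=manip.read_state(); p=s["eef_pos"];print(p,s["wrist_force"],s["eef_rot"])
k=cam("scene"); u,v=map(int,proj(k,[530.6,15.3,150])); print(u-60,v-75)
cv2.imwrite("pics/lift.png",cv2.resize(k["img"][v-75:v+45,u-60:u+60],(600,600),interpolation=cv2.INTER_CUBIC))
```

```text
[523.65308765  14.21061927 313.43341216] [-0.38880525 -0.1015409  -3.84472661] [-3.14123434e+00 -6.15225259e-05  1.72479535e+00]
197 101
```

View pics/lift.png

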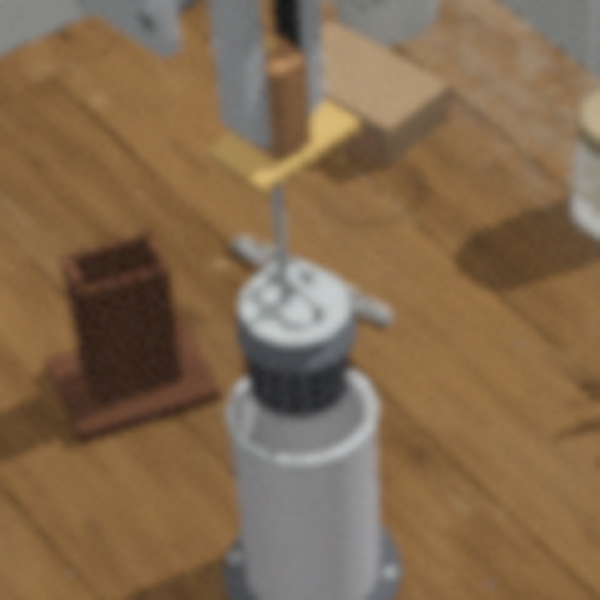

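The basket hangs level and clear of the well rim. I'll check heights around the dish and move over smoothly.

Run:
```python
from h import *
for n in("top","scene"):
    w=cloud(dict(np.load(f"{n}0.npz"))).reshape(-1,3)
    for a in((440,620,-330,-200),(440,480,-330,-200),(480,580,-310,-205)):
        b=w[(w[:,0]>a[0])&(w[:,0]<a[1])&(w[:,1]>a[2])&(w[:,1]<a[3])]; print(n,a,np.sort(b[:,2])[-4:].round())
```

```text
top (440, 620, -330, -200) [95. 96. 96. 96.]
top (440, 480, -330, -200) [95. 96. 96. 96.]
top (480, 580, -310, -205) [17. 17. 19. 19.]
scene (440, 620, -330, -200) [94. 94. 94. 95.]
scene (440, 480, -330, -200) [94. 94. 94. 95.]
scene (480, 580, -310, -205) [14. 14. 15. 15.]
```

Request:
arm_command([
  [-1, -0.003, -0.0005, 0, 0],
  [-1, -0.006, -0.001, 0, 0],
  [-1, -0.01, -0.0016, 0, 0],
  [-1, -0.014, -0.0023, 0, 0],
  [-1, -0.017, -0.0027, 0, 0],
  [-1, -0.019, -0.0031, 0, 0],
  [-1, -0.02, -0.0032, 0, 0],
  [-1, -0.02, -0.0032, 0, 0],
  [-1, -0.02, -0.0032, 0, 0],
  [-1, -0.02, -0.0032, 0, 0],
  [-1, -0.02, -0.0032, 0, 0],
  [-1, -0.02, -0.0032, 0, 0],
  [-1, -0.019, -0.0031, 0, 0],
  [-1, -0.017, -0.0027, 0, 0],
  [-1, -0.014, -0.0023, 0, 0],
  [-1, -0.01, -0.0016, 0, 0],
  [-1, -0.009, -0.0015, 0, 0],
  [-1, -0.007, -0.0012, 0, 0],
  [-1, -0.004, -0.0006, 0, 0],
  [-1, -0.001, -0.0002, 0, 0],
])

```text
clock: 21.98
eef_pos: [522.1, -259.4, 313.6]
eef_rot: [3.142, -0.0, 1.725]
wrist_force: [0.3, -0.2, -3.4]
finger_gap: 20.0
finger_force: 35.0
```

Request:
arm_command([
  [-1, 0, 0, 0, 0],
  [-1, 0, 0, 0, 0],
  [-1, 0, 0, 0, 0],
  [-1, 0, 0, 0, 0],
])

```text
clock: 22.48
eef_pos: [522.0, -259.2, 313.7]
eef_rot: [3.142, 0.0, 1.725]
wrist_force: [1.2, -0.2, -3.7]
finger_gap: 20.0
finger_force: 35.0
```

Request:
arm_command([
  [-1, 0, 0, 0.003, 0],
  [-1, 0, 0, 0.006, 0],
  [-1, 0, 0, 0.009, 0],
  [-1, 0, 0, 0.01, 0],
  [-1, 0, 0, 0.01, 0],
  [-1, 0, 0, 0.01, 0],
  [-1, 0, 0, 0.01, 0],
  [-1, 0, 0, 0.01, 0],
  [-1, 0, 0, 0.01, 0],
  [-1, 0, 0, 0.01, 0],
  [-1, 0, 0, 0.01, 0],
  [-1, 0, 0, 0.01, 0],
  [-1, 0, 0, 0.01, 0],
  [-1, 0, 0, 0.008, 0],
  [-1, 0, 0, 0.005, 0],
  [-1, 0, 0, 0.003, 0],
  [-1, 0, 0, 0, 0],
  [-1, 0, 0, 0, 0],
])

```text
clock: 24.72
eef_pos: [522.2, -259.3, 179.9]
eef_rot: [3.141, 0.0, 1.725]
wrist_force: [-0.7, 0.0, -4.1]
finger_gap: 19.6
finger_force: 35.0
```

Run:
```python
from h import *
s=manip.read_state(); print(s["eef_pos"],s["wrist_force"])
k=cam("scene"); u,v=map(int,proj(k,[528.8,-258.3,50])); print(u-50,v-60)
cv2.imwrite("pics/dish2.png",cv2.resize(k["img"][v-60:v+40,u-50:u+50],(600,600),interpolation=cv2.INTER_CUBIC))
```

```text
[ 522.15374275 -259.33599944  179.93924031] [-0.69736172  0.029587   -4.14845122]
277 215
```

View pics/dish2.png

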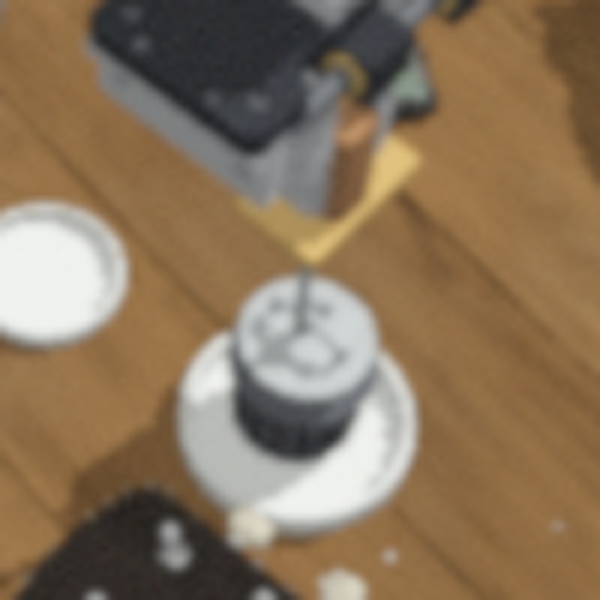

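Basket is centred over the dish, about 11 mm above the floor. Lowering gently.

Request:
arm_command([
  [-1, 0, 0, 0.002, 0],
  [-1, 0, 0, 0.002, 0],
  [-1, 0, 0, 0.002, 0],
  [-1, 0, 0, 0.0015, 0],
  [-1, 0, 0, 0.001, 0],
  [-1, 0, 0, 0.001, 0],
  [-1, 0, 0, 0.001, 0],
  [-1, 0, 0, 0.001, 0],
  [-1, 0, 0, 0.001, 0],
  [-1, 0, 0, 0, 0],
])

```text
clock: 26.02
eef_pos: [522.1, -259.4, 167.2]
eef_rot: [3.141, 0.0, 1.725]
wrist_force: [-0.2, 0.0, -1.6]
finger_gap: 19.9
finger_force: 35.0
```

Request:
arm_command([
  [-1, 0, 0, 0.001, 0],
  [-1, 0, 0, 0.001, 0],
  [-1, 0, 0, 0, 0],
])

```text
clock: 26.4
eef_pos: [522.0, -259.3, 165.1]
eef_rot: [-3.141, -0.0, 1.725]
wrist_force: [0.2, -0.0, -1.7]
finger_gap: 19.9
finger_force: 35.0
```

Request:
arm_command([
  [-1, 0, 0, 0.001, 0],
  [-1, 0, 0, 0.0005, 0],
  [-1, 0, 0, 0, 0],
])

```text
clock: 26.78
eef_pos: [522.0, -259.3, 163.6]
eef_rot: [-3.141, -0.0, 1.725]
wrist_force: [-0.8, 0.1, -0.8]
finger_gap: 20.0
finger_force: 35.0
```

Unloaded. I'll lower another 1 mm, to about 1.2 mm above the lid, then back out.

Request:
arm_command([
  [-1, 0, 0, 0.0005, 0],
  [-1, 0, 0, 0.0005, 0],
  [-1, 0, 0, 0, 0],
])

```text
clock: 27.15
eef_pos: [522.0, -259.3, 162.6]
eef_rot: [-3.142, -0.0, 1.725]
wrist_force: [-0.4, 0.2, -1.2]
finger_gap: 19.8
finger_force: 35.0
```

Request:
arm_command([
  [-1, 0, -0.0015, 0, 0],
  [-1, 0, -0.0015, 0, 0],
  [-1, 0, -0.0015, 0, 0],
  [-1, 0, 0, 0, 0],
])

```text
clock: 27.65
eef_pos: [517.5, -260.0, 162.7]
eef_rot: [3.142, 0.0, 1.725]
wrist_force: [-0.4, 0.7, -1.6]
finger_gap: 19.7
finger_force: 35.0
```

Request:
arm_command([
  [-1, 0, -0.002, 0, 0],
  [-1, 0, -0.002, 0, 0],
  [-1, 0, 0, 0, 0],
])

```text
clock: 28.02
eef_pos: [513.5, -260.6, 162.7]
eef_rot: [-3.142, 0.0, 1.725]
wrist_force: [-0.6, -0.7, -1.4]
finger_gap: 19.8
finger_force: 35.0
```

Request:
arm_command([
  [-1, 0, -0.002, 0, 0],
  [-1, 0, -0.002, 0, 0],
  [-1, 0, -0.002, 0, 0],
  [-1, 0, 0, 0, 0],
])

```text
clock: 28.52
eef_pos: [507.6, -261.6, 162.7]
eef_rot: [-3.142, 0.0, 1.725]
wrist_force: [0.4, -0.4, -0.8]
finger_gap: 19.8
finger_force: 35.0
```

Request:
arm_command([
  [-1, 0, -0.003, 0, 0],
  [-1, 0, -0.003, 0, 0],
  [-1, 0, -0.002, 0, 0],
  [-1, 0, 0, -0.005, 0],
  [-1, 0, 0, -0.01, 0],
  [-1, 0, 0, -0.02, 0],
  [-1, 0, 0, -0.02, 0],
  [-1, 0, 0, -0.02, 0],
  [-1, 0, 0, -0.015, 0],
  [-1, 0, 0, -0.005, 0],
  [-1, 0, 0, 0, 0],
])

```text
clock: 29.9
eef_pos: [499.8, -262.7, 257.5]
eef_rot: [-3.141, -0.0, 1.725]
wrist_force: [-0.5, -1.0, -1.4]
finger_gap: 20.0
finger_force: 35.0
```

Request:
arm_command([
  [-1, 0.012, 0.0025, 0, 0],
  [-1, 0.022, 0.0046, 0, 0],
  [-1, 0.027, 0.0057, 0, 0],
  [-1, 0.027, 0.0057, 0, 0],
  [-1, 0.027, 0.0057, 0, 0],
  [-1, 0.027, 0.0057, 0, 0],
  [-1, 0.027, 0.0057, 0, 0],
  [-1, 0.027, 0.0057, 0, 0],
  [-1, 0.027, 0.0057, 0, 0],
  [-1, 0.027, 0.0057, 0, 0],
  [-1, 0.027, 0.0057, 0, 0],
  [-1, 0.027, 0.0057, 0, 0],
  [-1, 0.027, 0.0057, 0, 0],
  [-1, 0.027, 0.0057, 0, 0],
  [-1, 0.027, 0.0057, 0, 0],
  [-1, 0.027, 0.0057, 0, 0],
  [-1, 0.022, 0.0046, 0, 0],
  [-1, 0.014, 0.0025, 0, 0],
])

```text
clock: 32.15
eef_pos: [523.1, 196.2, 257.5]
eef_rot: [-3.141, -0.0, 1.726]
wrist_force: [-0.3, 0.1, -1.2]
finger_gap: 20.1
finger_force: 35.0
```

Request:
arm_command([
  [-1, 0, 0, 0, 0.127],
  [-1, 0, 0, 0, 0.127],
  [-1, 0, 0, 0, 0.127],
  [-1, 0, 0, 0, 0],
  [-1, 0, 0, 0, 0],
])

```text
clock: 32.78
eef_pos: [523.7, 194.5, 257.6]
eef_rot: [-3.141, 0.0, 1.347]
wrist_force: [-0.1, 0.6, -0.9]
finger_gap: 19.8
finger_force: 35.0
```

Run:
```python
from h import *
s=manip.read_state(); p=s["eef_pos"];yw=s["eef_rot"][2];print(p,yw,s["wrist_force"])
e=np.array([524.0,194.6])-p[:2]
print('tool x,y',e@[np.cos(yw),np.sin(yw)],e@[np.sin(yw),-np.cos(yw)],'turn',yw-1.344)
k=cam("scene"); u,v=map(int,proj(k,[528.8,-258.3,50]))
a=cv2.resize(k["img"][v-50:v+50,u-42:u+41],(400,480)); u,v=map(int,proj(k,[524,195,110])); b=cv2.resize(k["img"][v-60:v+40,u-42:u+41],(400,480))
cv2.imwrite("pics/back.png",np.hstack([a,b]))
```

```text
[523.72744215 194.52350839 257.62630612] 1.346699646515313 [-0.07969689  0.6056762  -0.87719489]
tool x,y 0.1351483194654748 0.24874420423000998 turn 0.002699646515312848
```

View pics/back.png

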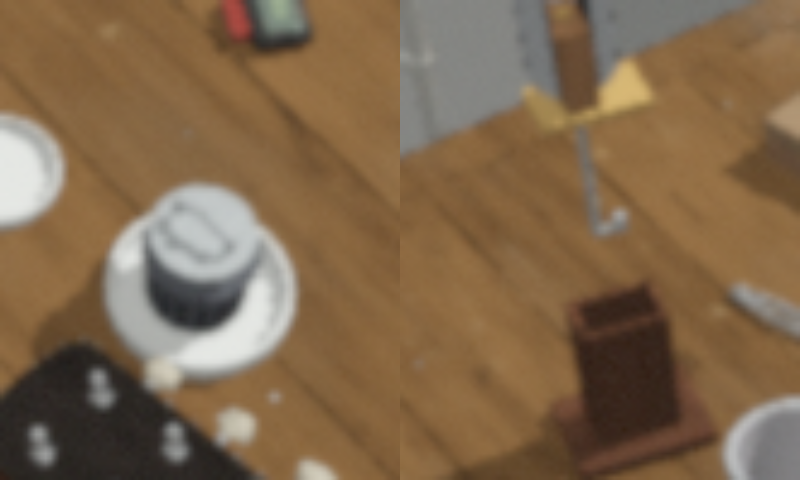

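The basket stands upright in the dish and the rod is over its holder. Lowering it to just above seating.

Request:
arm_command([
  [-1, 0.0001, 0.0002, 0.008, 0.002],
  [-1, 0, 0, 0.015, 0],
  [-1, 0, 0, 0.015, 0],
  [-1, 0, 0, 0.015, 0],
  [-1, 0, 0, 0.015, 0],
  [-1, 0, 0, 0.015, 0],
  [-1, 0, 0, 0.015, 0],
  [-1, 0, 0, 0.015, 0],
  [-1, 0, 0, 0.015, 0],
  [-1, 0, 0, 0.008, 0],
  [-1, 0, 0, 0.004, 0],
  [-1, 0, 0, 0, 0],
  [-1, 0, 0, 0, 0],
])

```text
clock: 34.45
eef_pos: [524.4, 194.5, 118.1]
eef_rot: [3.141, -0.0, 1.342]
wrist_force: [0.3, -0.8, -0.6]
finger_gap: 19.7
finger_force: 35.0
```

Request:
arm_command([
  [-1, 0, 0, 0.001, 0],
  [-1, 0, 0, 0.001, 0],
  [-1, 0, 0, 0.001, 0],
  [-1, 0, 0, 0, 0],
])

```text
clock: 34.95
eef_pos: [524.2, 194.4, 114.5]
eef_rot: [-3.141, 0.0, 1.342]
wrist_force: [-0.8, 0.9, -2.1]
finger_gap: 19.7
finger_force: 35.0
```

Request:
arm_command([
  [-1, 0, 0, 0.0005, 0],
  [-1, 0, 0, 0.0005, 0],
  [-1, 0, 0, 0, 0],
])

```text
clock: 35.33
eef_pos: [524.1, 194.4, 113.6]
eef_rot: [-3.142, 0.0, 1.342]
wrist_force: [1.4, 0.8, -0.4]
finger_gap: 20.1
finger_force: 35.0
```

Request:
arm_command([
  [-1, 0, 0, 0.0004, 0],
  [-1, 0, 0, 0, 0],
])

```text
clock: 35.58
eef_pos: [524.2, 194.4, 113.4]
eef_rot: [3.141, -0.0, 1.342]
wrist_force: [-0.7, -0.2, 0.6]
finger_gap: 19.9
finger_force: 35.0
```

Seated (same height as at pick-up, force now at contact). Opening and retreating.

Request:
arm_command([
  [-0.4, 0, 0, 0, 0],
  [-0.2, 0, 0, 0, 0],
  [0.2, 0, 0, 0, 0],
  [0.6, 0, 0, 0, 0],
  [0.6, 0, 0, 0, 0],
  [0.6, 0, 0, 0, 0],
  [0.6, 0, 0, 0, 0],
])

```text
clock: 36.45
eef_pos: [524.2, 194.4, 113.2]
eef_rot: [3.142, 0.0, 1.342]
wrist_force: [0.6, 0.1, 0.0]
finger_gap: 75.0
finger_force: 0.0
```

Request:
arm_command([
  [0.6, 0, 0, -0.01, 0],
  [0.6, 0, 0, -0.02, 0],
  [0.6, 0, 0, -0.025, 0],
  [0.6, 0, 0, -0.025, 0],
  [0.6, 0, 0, -0.025, 0],
  [0.6, 0, 0, -0.025, 0],
  [0.6, 0, 0, -0.02, 0],
  [0.6, 0.02, -0.03, 0, 0],
  [0.6, 0.02, -0.035, 0, 0],
  [0.6, 0.02, -0.035, 0, 0],
  [0.6, 0.02, -0.035, 0, 0],
  [0.6, 0, 0, 0, 0],
  [0.6, 0, 0, 0, 0],
])

```text
clock: 38.08
eef_pos: [411.2, 302.7, 263.7]
eef_rot: [3.141, -0.0, 1.342]
wrist_force: [0.1, -0.4, -0.1]
finger_gap: 75.2
finger_force: 0.0
```

Run:
```python
from h import *
s=manip.read_state(); print(s["eef_pos"],s["wrist_force"],s["finger_gap"])
k=cam("top");w=cloud(k)
for lo,hi in((98,110),(140,170)):
    m=(w[...,2]>lo)&(w[...,2]<hi)&(np.hypot(w[...,0]-526,w[...,1]-194)<45);Q=w[m][:,:2].astype(np.float32);print(w[m].mean(0).round(1),cv2.minAreaRect(Q))
m=(w[...,2]>50)&(w[...,2]<66)&(np.hypot(w[...,0]-528.8,w[...,1]+258)<40);print(cv2.minEnclosingCircle(w[m][:,:2].astype(np.float32)),np.median(w[m][:,2]))
k=cam("scene");cv2.imwrite("pics/final.png",cv2.resize(k["img"][90:330,140:460],(800,600),interpolation=cv2.INTER_CUBIC))
```

```text
[411.18948246 302.74607057 263.73155316] [ 0.14073421 -0.41063315 -0.1413814 ] 75.19797493005187
[532.1 191.2 104.1] ((531.6390380859375, 193.5486297607422), (37.12907028198242, 59.86591339111328), 76.64570617675781)
[524.8 193.3 152.9] ((525.6610107421875, 194.62454223632812), (32.15190124511719, 19.936107635498047), 77.44977569580078)
((528.7125854492188, -256.3172912597656), 25.765344619750977) 58.483091606573
```

View pics/final.png

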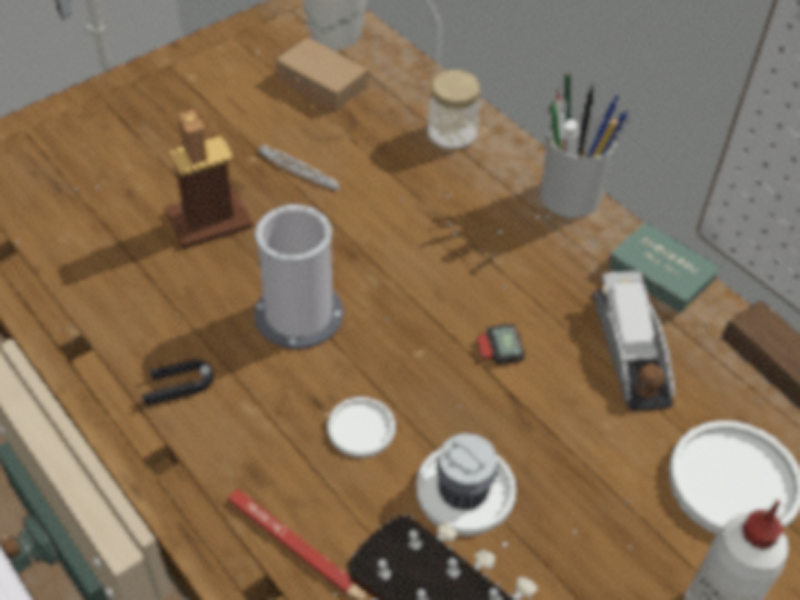

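The final view shows the rod hung in its holder at (205,170) and the basket upright in the middle dish at (467,480). Everything else is undisturbed.

```bash
python3 -c "
from h import *
print(ticket.sign_off())"
```

```text
the job is handed in; nothing more can be done
None
```

The job is done and handed in at about 38 s on the robot's clock: the basket stands upright in the middle-sized dish, the rod is back in its holder, and the heaviest touch on the lid was about 14 N.

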